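# Pin the crossed stool legs and snap the pivot cap home

## Task

Join the two crossed legs of the folding stool: drop the loose steel pivot pin through the collar and both legs until its head rests on the collar. Then put the black cap over it, press it down until it snaps, and keep pressing past the click until its rim sits flush on the collar's flange. Finish while still holding the cap and pressing it down firmly, and leave the bowl, the tape roll and the cutter alone.

Things in the scene. Friction and masses are not known exactly. Their poses are not given: they have to be found in the camera images.
- seat (a point): The pivot: point on the bore's axis in the upper face of the collar's flange, where the cap's rim must land; about 58 mm above the bench. z is up. The bore, 12 mm wide, runs straight down through the boss (its top is 14 mm above this point), the flange and both legs, 58 mm deep from the boss's top. Nothing within 100 mm of it stands higher than the boss.
- stool: One side of a folding stool, fixed on the bench: two wooden legs, 400 x 40 x 22 mm, crossed one on the other at 25 deg either side of its x axis, held in a plywood jig 400 mm (x) by 230 mm and 12 mm thick, holes lined up. Upper leg's top 56 mm above the bench. Origin under the jig's centre, straight below seat.
- collar: Grey plastic collar fixed on the upper leg round the hole: a flange 40 mm across, 2 mm thick, and a round boss 24 mm across and 14 mm tall on it, its top 4 mm tapered to 19 mm. Four spring tabs bulge 2.6 mm from the boss's sides, 7 mm above the flange. Origin on the axis, 2 mm below seat.
- pin_mid (a point): Loose steel pivot pin, 65 mm long, 50 g, upright in the block: shank 10 mm thick, 56 mm long, foot tapered to 5 mm; round head 16 mm across, 9 mm tall. Origin on its axis, half-way up: the head spans 23.5 to 32.5 mm above, the foot is 32.5 mm below. z points to the head. With the head resting on the boss this point is 9.5 mm below seat; let go in the bore, it slides down by itself.
- cap_mid (a point): Loose black plastic snap cap, a round cup mouth down on the bench, 36 mm across, 28 mm tall, 30 g. Origin on its axis, half-way up (14 mm above its rim); z points to the closed top. Snapped home, it is 14 mm above seat.
- cap: The same cap, origin at the centre of its rim. Bore 31 mm wide, 24.5 mm deep; at the mouth a lip 26 mm wide, 3.5 mm tall that must pass the collar's tabs. It stops on them with the rim about 9 mm above the flange; pushing on takes about 10 to 14 N, then the force drops, the tabs draw it down, and they keep it from coming off.
- pin_block: Wooden block, 70 x 60 x 40 mm, fixed on the bench, with one upright hole 12 mm wide and 34 mm deep in the middle of its top, in which the pin stands (head from 62 to 71 mm above the bench). Origin at the centre of its underside; x along the 70 mm side. It and the cap may be on either side of the stool legs.
- bowl: Bystander: dark wooden bowl, 130 mm across, 55 mm tall. Origin at the centre of its underside. Leave it alone.
- tape: Bystander: roll of pale tape lying flat, 94 mm across, 24 mm tall. Origin at the centre of its underside. Leave it alone.
- cutter: Bystander: grey cutter knife lying along its x axis, 145 mm long, 20 mm wide, 16 mm tall. Origin on its underside. Leave it alone.
There are look-alikes about, which are no part of the job. Of the things that look like the cap, take the one that is nearest to the robot's base at the start.

How it is judged (in metres and radians):
On the way, in this order (a step that is already met when the one before it is completed fails the run):
1. the pin is through both legs, its head down on the collar (z of pin_mid in the frame of seat below -0.0065 m and horizontal distance between pin_mid and seat below 0.003 m and angle between pin_mid's own z axis and vertical below 0.12 rad), for 0.2 s.
2. the cap has snapped over the tabs and is still being pressed onto the flange (z of cap_mid in the frame of seat below 0.0155 m and horizontal distance between cap_mid and seat below 0.003 m and angle between cap_mid's own z axis and vertical below 0.1 rad and contact force between cap and collar above 5 N), for 0.5 s.
At the end, for the whole second after the job is handed in: The pin's head is down on the collar (within 3 mm, upright within 0.12 rad), the cap is snapped home with its rim within 1.5 mm of the flange, upright within 0.1 rad and centred within 3 mm, and through the last second the fingers touch the cap and press it on the collar with more than 5 N (all of step 1 and all of step 2 and contact force between the fingers and cap above 3 N); the arm keeps its last pose, push and grip.
It fails at once if the bowl is moved by more than 30 mm (distance of bowl from where it was at the start of the episode above 0.03 m).
It fails at once if the tape roll is moved by more than 30 mm (distance of tape from where it was at the start of the episode above 0.03 m).
It fails at once if the cutter is moved by more than 30 mm (distance of cutter from where it was at the start of the episode above 0.03 m).
It also fails if it takes over 72 s, if anything falls off the work surface, if the arm or the gripper's body presses on something with over 40 N, if the wrist force passes 120 N, or if a joint passes its speed limit or range.

## Robot

A 6-joint arm with a two-finger parallel gripper is mounted at the origin on the work surface. World frame = base frame: x ahead of the robot, y to its left, z up, the work surface at z = 0. Lengths are in mm, angles in rad, forces in N, time in s.
With the tool pointing down it reaches from about 350 to 975 mm from the base axis. Payload 7.1 kg.
Tool frame: the origin (TCP) lies midway between the tips of the shut fingers; the grasp point (between the pads) lies 19 mm behind it; z points along the fingers, y is the line along which they close (so a half turn about z gives the same grasp; the last joint's range is limited). The gripper opens to 88 mm and grips with 3 to 60 N. Pads are 20 mm wide; open, the fingers measure 115 mm over their backs; the gripper's body (75 mm by 178 mm) begins 61 mm behind the grasp point.
Start: joints at [1.173, 0.423, 1.63, -0, 1.089, -0.019], TCP at [231.096, 580.689, 222.675] pointing down, gripper open.
Joint ranges: [-3, 3], [-0.9, 2.11], [0.09, 2.58], [-1.31, 4.45], [0.11, 2.69], [-2.54, 2.54]. Speed limits (rad/s): [2.39, 2.39, 3.01, 3.14, 3.14, 3.14].

## Interface

Orientations are given as a rotation vector (axis times angle).
In Python, from workcell import ctrl gives the robot as it stands. The module is installed in compiled form; this text tells all that it offers.
- The arm moves only by the tool servo_tool, never from a script. Its argument "increments" is a list of rows, each a list of 7 numbers: the shift along the world's x, y, z in cm, then the turn, a rotation vector about the world's x, y, z in degrees, then the opening, from -1 (shut) to 1 (fully open). A call has 1 to 20 rows; each row is the pose to reach, as a shift and turn from the pose commanded when the call began; what a row does not reach only later rows make up. A row lasts 1/12 s, in which the tool goes at most 41.7 mm and 7.16 degrees, less where a joint would pass 70% of its speed; a pose out of reach is approached as far as the arm can. A call with a gripper value outside its range is refused whole. The fingers move at their own pace and stop on an object; the grip force is fixed at half the most. Time passes only in rows, so rows that repeat a pose let the fingers close. It gives the time, the measured TCP pose, the force, the opening and the grip force at its end, in the units of the state.
- ctrl.get_obs(): the state, without advancing time (a new reading comes with each control period).
- ctrl.get_image(name): name is "side" or "top"; returns a dict with "image" (384x512x3 uint8, red, green, blue), "fx", "fy", "cx", "cy" (pixels), "extrinsics" (4x4, takes a point from camera to world coordinates). Camera axes: x right, y up, looking along -z (the intrinsics and any distortion apply to the point x, -y, -z); pixel columns grow to the right and rows downward; lengths in mm; the calibration is good to about 2 mm. A picture is of the moment at which its call begins. There is no depth.
- ctrl.close_job(): hands the job in; it is judged then, once.
The state is a dict: "t": time; "qpos": joint angles; "qvel": joint speeds; "joint_torque": joint torques, N m; "ee_pos": TCP position; "orientation": TCP orientation; "ft_force": force on the tool from outside, world axes, zero at the start; "moment": the same for the moment, N m; "width": finger opening in mm; "grasp_force": force on a finger pad.
Only numpy, scipy, OpenCV 4.12 (cv2) and the standard library are available. Lean on these libraries where they do the work, as an engineer would, in place of code of your own. Each camera call takes 0.05 s, during which the arm holds its last target. There are 200 camera calls.

## Working session

There is one attempt and no reset: what is moved stays moved. The work goes in short steps, Python scripts to look and compute and a tool call to move; the robot and the scene stay as the last step left them, time stands still between calls to the robot, and variables do not carry over. Pictures are saved under pics/ and viewed, at most 10 in all, crops included, and the job is handed in when it is done.

Besides the shell and the picture viewer there is one more tool, called after "Request:" by a JSON object that holds its "name" and its "arguments". servo_tool: Moves the arm, as the interface text tells. Its arguments: {"type":"object","properties":{"increments":{"type":"array","items":{"type":"array","items":{"type":"number"}}}},"required":["increments"]}

```bash
mkdir -p pics; cat > h.py <<'E'
import numpy as np, cv2
from workcell import ctrl
def shot(n,f=None):
    d=ctrl.get_image(n)
    if f: cv2.imwrite(f,d["image"][:,:,::-1])
    return d
def ray(d,u,v):
    E=np.array(d["extrinsics"]); c=np.array([(u-d["cx"])/d["fx"],-(v-d["cy"])/d["fy"],-1])
    return E[:3,3],E[:3,:3]@c
def onz(d,u,v,z):
    o,r=ray(d,u,v); return o+r*(z-o[2])/r[2]
def proj(d,p):
    E=np.array(d["extrinsics"]); c=E[:3,:3].T@(np.array(p)-E[:3,3])
    return d["cx"]+d["fx"]*c[0]/-c[2], d["cy"]-d["fy"]*c[1]/-c[2]
E
python3 - <<'E'
from h import *
a=shot("top","pics/t0.png");b=shot("side","pics/s0.png")
for d in(a,b): print({k:v for k,v in d.items() if k!="image"})
o=ctrl.get_obs();print(o)
E
```

```text
{'fx': 353.14511059647293, 'fy': 353.14511059647293, 'cx': 251.2140489370804, 'cy': 197.4865602225436, 'extrinsics': array([[ 2.87152866e-02,  9.88373204e-01, -1.49311222e-01,
         4.25909474e+02],
       [-9.98672997e-01,  3.47556700e-02,  3.80037846e-02,
        -3.64326013e+01],
       [ 4.27513340e-02,  1.48021796e-01,  9.88059650e-01,
         9.76409171e+02],
       [ 0.00000000e+00,  0.00000000e+00,  0.00000000e+00,
         1.00000000e+00]])}
{'fx': 444.5014814062825, 'fy': 444.5014814062825, 'cx': 257.2423412692367, 'cy': 191.60705275466023, 'extrinsics': array([[ 9.89527211e-01,  1.10964402e-01, -9.23190087e-02,
         4.48879025e+02],
       [-1.44271541e-01,  7.39689042e-01, -6.57301942e-01,
        -8.33867378e+02],
       [-4.64975765e-03,  6.63737164e-01,  7.47951440e-01,
         9.94013049e+02],
       [ 0.00000000e+00,  0.00000000e+00,  0.00000000e+00,
         1.00000000e+00]])}
{'t': 0.1, 'qpos': array([ 1.17297165e+00,  4.23794419e-01,  1.63057459e+00,  9.34263459e-06,
        1.08860877e+00, -1.89842291e-02]), 'qvel': array([ 3.05835325e-05, -1.04950735e-03, -3.57179100e-04, -1.19243672e-03,
        4.19538799e-04, -6.14979538e-04]), 'joint_torque': array([-9.42306215e-04, -5.45611954e+01, -2.74322069e+01,  6.44204859e-02,
        1.87440118e-02, -3.75275056e-05]), 'ee_pos': array([230.92743491, 580.24758228, 221.97602208]), 'orientation': array([-5.91480054e-01, -3.08510937e+00,  2.12576811e-03]), 'ft_force': array([-0.75160317,  0.06102819, -0.26190315]), 'moment': array([-0.00852932,  0.02762084,  0.01195607]), 'grasp_force': 0.0, 'width': 87.6140641742558}
```

View pics/t0.png

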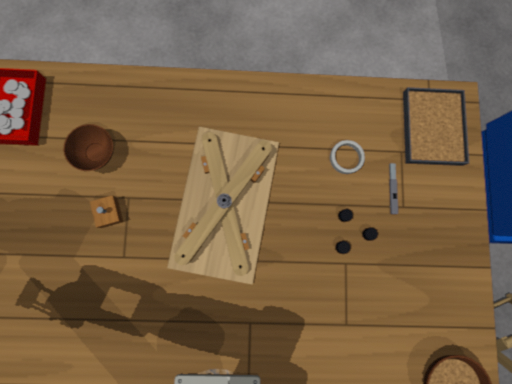

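View pics/s0.png

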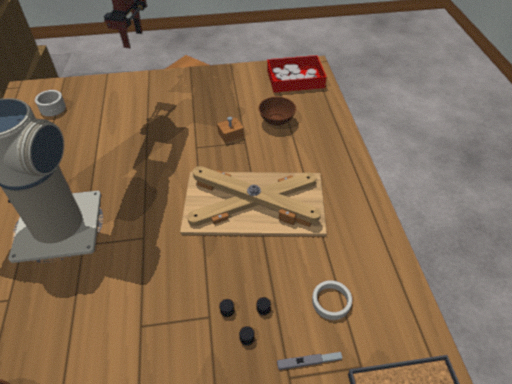

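The top view shows the pin in its block at about (99,211), the collar at (224,201), three black caps at (345,215), (370,234) and (343,247), the bowl at (90,147), tape at (347,157) and cutter at (393,188). In the side view the pin is at (230,120), the collar at (254,190), and the caps at (227,308), (263,306) and (247,336).

```bash
cat > m.py <<'E'
from h import *
def blob(d,box,f):
    x0,y0,x1,y1=box; im=d["image"][y0:y1,x0:x1]; hsv=cv2.cvtColor(im,cv2.COLOR_RGB2HSV)
    m=f(hsv).astype(np.uint8); n,l,s,c=cv2.connectedComponentsWithStats(m)
    return [(c[i][0]+x0,c[i][1]+y0,s[i][4]) for i in range(1,n) if s[i][4]>6]
def tri(a,pa,b,pb):
    o1,r1=ray(a,*pa);o2,r2=ray(b,*pb);A=np.c_[r1,-r2];k=np.linalg.lstsq(A,o2-o1,rcond=None)[0]
    p,q=o1+k[0]*r1,o2+k[1]*r2; return (p+q)/2,np.linalg.norm(p-q)
E
python3 - <<'E'
from m import *
a=shot("top");b=shot("side")
dark=lambda h:h[...,2]<45
grey=lambda h:(h[...,1]<70)
pr=lambda n,l:print(n,[tuple(np.round(x,1)) for x in l])
ca=blob(a,(325,195,390,262),dark);cb=blob(b,(210,290,285,355),dark);pr("capT",ca);pr("capS",cb)
for z in(14,):
  for c in ca: print("T",onz(a,c[0],c[1],17).round(1))
  for c in cb: print("S",onz(b,c[0],c[1],17).round(1))
for n,A,B in(("collar",(212,188,238,214),(242,178,268,202)),("pin",(85,192,120,230),(215,110,248,142))):
  x=blob(a,A,grey);y=blob(b,B,grey);pr(n+"T",x);pr(n+"S",y)
  if x and y: print(tri(a,max(x,key=lambda t:t[2])[:2],b,max(y,key=lambda t:t[2])[:2]))
def crop(d,B,s): return cv2.resize(d["image"][B[1]:B[3],B[0]:B[2],::-1],(s,s),interpolation=cv2.INTER_CUBIC)
g=np.vstack([np.hstack([crop(a,(80,190,120,230),300),crop(b,(210,105,250,145),300)]),np.hstack([crop(a,(204,181,244,221),300),crop(b,(234,170,274,210),300)])])
cv2.imwrite("pics/c1.png",g)
E
```

```text
capT [(np.float64(345.0), np.float64(214.9), np.float64(126.0)), (np.float64(369.6), np.float64(233.5), np.float64(141.0)), (np.float64(342.6), np.float64(246.8), np.float64(137.0))]
capS [(np.float64(263.2), np.float64(307.2), np.float64(136.0)), (np.float64(227.5), np.float64(311.1), np.float64(96.0)), (np.float64(247.3), np.float64(338.1), np.float64(117.0))]
T [ 531.3 -333.9   17. ]
T [ 482.3 -401.6   17. ]
T [ 444.  -326.1   17. ]
S [ 530.4 -342.6   17. ]
S [ 444.9 -340.    17. ]
S [ 482.9 -412.7   17. ]
collarT [(np.float64(223.9), np.float64(200.4), np.float64(184.0))]
collarS [(np.float64(253.4), np.float64(190.0), np.float64(123.0))]
(array([ 5.55065719e+02, -2.79138722e-01,  5.43552851e+01]), np.float64(0.02166949058775956))
pinT [(np.float64(100.5), np.float64(209.8), np.float64(42.0))]
pinS [(np.float64(229.3), np.float64(120.1), np.float64(31.0))]
(array([519.0958003 , 315.74040319,  56.07933072]), np.float64(0.27214348586030024))
```

View pics/c1.png

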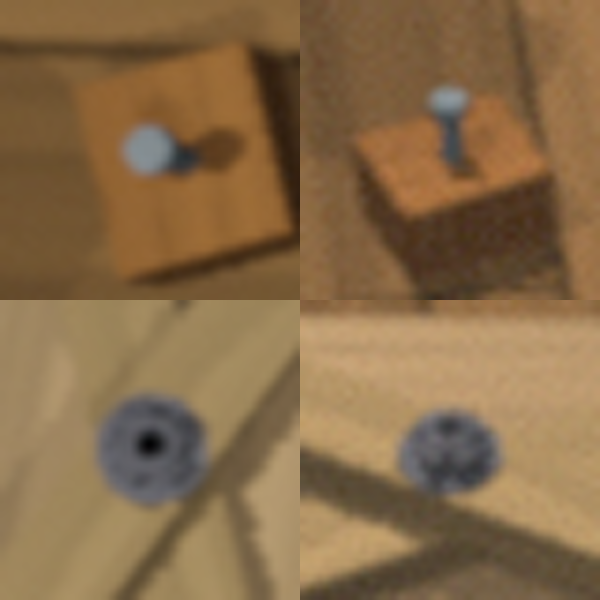

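The crops show (left top view, right side view) the pin head at about (99.2,209.5) top and (229.4,117.6) side. The boss's bore mouth is at (223.5,199.7) top and (253.4,186.6) side.

```bash
python3 - <<'E'
from m import *
a=shot("top");b=shot("side")
P=lambda n,x:print(n,np.round(x,1))
P("pin T",onz(a,99.2,209.5,70));P("pin S",onz(b,229.4,117.6,69));P("pin tri",tri(a,(99.2,209.5),b,(229.4,117.6))[0])
P("bore T",onz(a,223.5,199.7,72));P("bore S",onz(b,253.4,186.6,71.5));P("bore tri",tri(a,(223.5,199.7),b,(253.4,186.6))[0])
P("flange T",onz(a,223.8,200.4,59));
P("cap T", onz(a,342.6,246.8,25)); 
E
```

```text
pin T [518.5 313.7  70. ]
pin S [519.7 312.3  69. ]
pin tri [519.4 315.   66.8]
bore T [5.543e+02 2.000e-01 7.200e+01]
bore S [554.8  -3.   71.5]
bore tri [5.551e+02 3.000e-01 6.780e+01]
flange T [ 5.543e+02 -2.000e-01  5.900e+01]
cap T [ 443.8 -323.8   25. ]
```

Request:
{"name": "servo_tool", "arguments": {"increments": [[4,-4,0,0,0,0,0.2],[7,-6.5,0,0,0,0,0.2],[10,-9.3,0,0,0,0,0.2],[13,-12,0,0,0,0,0.2],[16,-15,0,0,0,0,0.2],[19,-17.7,0,0,0,0,0.2],[22,-20.5,0,0,0,0,0.2],[25,-23.2,-2,0,0,0,0.2],[28.8,-26.8,-4,0,0,0,0.2],[28.8,-26.8,-7,0,0,0,0.2],[28.8,-26.8,-10,0,0,0,0.2],[28.8,-26.8,-10,0,0,0,0.2],[28.8,-26.8,-10,0,0,0,0.2]]}}

```text
t: 1.38
ee_pos: [517.9, 311.8, 121.3]
orientation: [-0.592, -3.082, 0.004]
ft_force: [-0.7, 0.8, 0.9]
width: 52.8
grasp_force: 0.0
```

Request:
{"name": "servo_tool", "arguments": {"increments": [[0.1,0.1,-3,0,0,0,0.2],[0.1,0.1,-5,0,0,0,0.2],[0.1,0.1,-6.6,0,0,0,0.2],[0.1,0.1,-6.6,0,0,0,0.2],[0.1,0.1,-6.6,0,0,0,0.2],[0.1,0.1,-6.6,0,0,0,-1],[0.1,0.1,-6.6,0,0,0,-1],[0.1,0.1,-6.6,0,0,0,-1],[0.1,0.1,-6.6,0,0,0,-1],[0.1,0.1,-6.6,0,0,0,-1],[0.1,0.1,-6.6,0,0,0,-1],[0.1,0.1,-6.6,0,0,0,-1],[0.1,0.1,-6.6,0,0,0,-1]]}}

```text
t: 2.47
ee_pos: [520.3, 313.7, 56.9]
orientation: [0.591, 3.085, 0.0]
ft_force: [0.7, -0.6, 2.9]
width: 14.9
grasp_force: 30.0
```

Request:
{"name": "servo_tool", "arguments": {"increments": [[0,0,3,0,0,0,-1],[0,0,6,0,0,0,-1],[0,0,9,0,0,0,-1],[0,-2,10,0,0,0,-1],[0.5,-5,10,0,0,0,-1],[1,-8,10,0,0,0,-1],[1.5,-12,10,0,0,0,-1],[2,-16,10,0,0,0,-1],[2.5,-20,10,0,0,0,-1],[3,-24,10,0,0,0,-1],[3.5,-28,10,0,0,0,-1],[3.5,-30.5,10,0,0,0,-1],[3.5,-31.4,10,0,0,0,-1],[3.5,-31.4,10,0,0,0,-1],[3.5,-31.4,10,0,0,0,-1],[3.5,-31.4,10,0,0,0,-1]]}}

```text
t: 3.8
ee_pos: [554.9, 0.9, 156.6]
orientation: [-0.59, -3.085, -0.0]
ft_force: [-0.1, -0.4, -0.2]
width: 14.7
grasp_force: 30.0
```

```bash
python3 - <<'E'
from m import *
b=shot("side");a=shot("top");o=ctrl.get_obs();print(o["ee_pos"],o["orientation"])
def crop(d,B,s): return cv2.resize(d["image"][B[1]:B[3],B[0]:B[2],::-1],(s,s),interpolation=cv2.INTER_CUBIC)
cv2.imwrite("pics/c2.png",np.hstack([crop(a,(194,161,254,221),390),crop(b,(224,140,284,200),390)]))
E
```

```text
[555.02067656   1.20199224 156.61923096] [-5.88518276e-01 -3.08576992e+00 -2.46061155e-04]
```

View pics/c2.png

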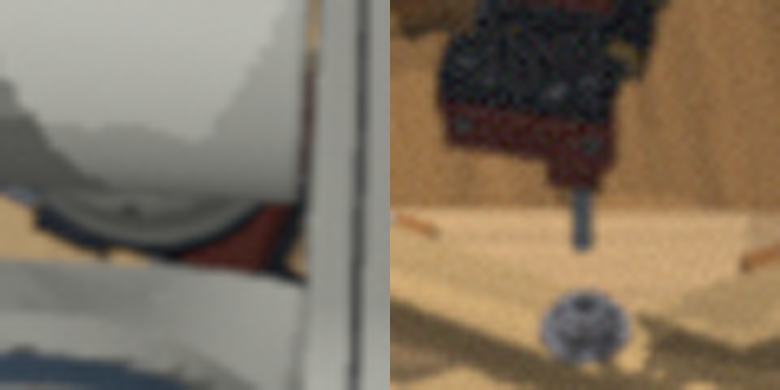

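The side crop shows the pin hanging upright, its foot at about (253.0,178.0), almost above the bore at (253.4,186.6); the arm hides the top view.

```bash
python3 - <<'E'
from m import *
b=shot("side");o=ctrl.get_obs();print(o["ee_pos"])
im=b["image"].astype(int)
# shank: grey/blue vs wood: use b-r difference ; bore axis
for v in range(169,179):
    r=im[v,240:268]; w=np.clip(r[:,2]-r[:,0]+60,0,None).astype(float); w[w<40]=0
    print(v,w.sum().round(),((w*np.arange(240,268)).sum()/max(w.sum(),1)).round(2))
x=blob(b,(242,180,268,204),lambda h:h[...,1]<70);print(x)
for z in(104,106,108): print(z,onz(b,253.0,177.8,z).round(1))
for p in ((555,-.5,72),(555,-.5,65),(555,-.5,106),(555,1,106)): print(p,np.round(proj(b,p),2))
E
```

```text
[555.04574606   1.12425074 156.63362897]
169 158.0 253.0
170 170.0 252.95
171 164.0 252.91
172 160.0 252.99
173 112.0 252.62
174 69.0 253.0
175 157.0 253.01
176 166.0 253.03
177 60.0 253.0
178 0.0 0.0
[(np.float64(253.5241935483871), np.float64(190.05645161290323), np.int32(124))]
104 [5.545e+02 3.000e-01 1.040e+02]
106 [554.3  -1.6 106. ]
108 [554.   -3.4 108. ]
(555, -0.5, 72) [253.35 185.82]
(555, -0.5, 65) [253.37 187.49]
(555, -0.5, 106) [253.21 177.49]
(555, 1, 106) [253.13 177.1 ]
```

Request:
{"name": "servo_tool", "arguments": {"increments": [[0.08,-0.12,0,0,0,0,-1],[0.08,-0.12,-1.5,0,0,0,-1],[0.08,-0.12,-2.8,0,0,0,-1],[0.08,-0.12,-3.2,0,0,0,-1],[0.08,-0.12,-3.6,0,0,0,-1],[0.08,-0.12,-4,0,0,0,-1],[0.08,-0.12,-4.3,0,0,0,-1],[0.08,-0.12,-4.3,0,0,0,-1],[0.08,-0.12,-4.3,0,0,0,-1]]}}

```text
t: 4.7
ee_pos: [556.0, -1.5, 113.9]
orientation: [0.591, 3.085, 0.0]
ft_force: [-0.5, 0.0, -0.9]
width: 14.0
grasp_force: 30.0
```

Request:
{"name": "servo_tool", "arguments": {"increments": [[0,0,-0.5,0,0,0,-1],[0,0,-1,0,0,0,-1],[0,0,-1.5,0,0,0,-1],[0,0,-1.5,0,0,0,-1]]}}

```text
t: 5.03
ee_pos: [555.4, -1.5, 97.6]
orientation: [-0.592, -3.084, 0.0]
ft_force: [0.3, 0.0, -0.9]
width: 14.7
grasp_force: 30.0
```

Request:
{"name": "servo_tool", "arguments": {"increments": [[0,0,-0.5,0,0,0,-1],[0,0,-1,0,0,0,-1],[0,0,-1.5,0,0,0,-1],[0,0,-1.5,0,0,0,-1],[0,0,-1.5,0,0,0,0],[0,0,-1.5,0,0,0,0],[0,0,-1.5,0,0,0,0],[0,0,-1.5,0,0,0,0],[0,0,-1.5,0,0,0,0],[0,0,-1.5,0,0,0,0]]}}

```text
t: 5.87
ee_pos: [556.0, -1.6, 83.8]
orientation: [0.592, 3.085, 0.0]
ft_force: [0.1, -0.0, 0.3]
width: 43.9
grasp_force: 0.0
```

Request:
{"name": "servo_tool", "arguments": {"increments": [[0,0,3,0,0,0,0.4],[0,0,6,0,0,0,0.4],[0,0,9,0,0,0,0.4],[-2,-3,11.5,0,0,0,0.4],[-4,-6,11.5,0,0,0,0.4],[-6,-10,11.5,0,0,0,0.4],[-8.5,-15,11.5,0,0,0,0.4],[-8.5,-15,11.5,0,0,0,0.4],[-8.5,-15,11.5,0,0,0,0.4]]}}

```text
t: 6.62
ee_pos: [469.2, -154.1, 199.0]
orientation: [-0.597, -3.084, 0.001]
ft_force: [-0.4, -0.0, 0.1]
width: 61.2
grasp_force: 0.0
```

```bash
python3 - <<'E'
from m import *
b=shot("side");a=shot("top");o=ctrl.get_obs();print(o["ee_pos"],o["qpos"].round(2))
def crop(d,B,s): return cv2.resize(d["image"][B[1]:B[3],B[0]:B[2],::-1],(s,s),interpolation=cv2.INTER_CUBIC)
g=np.vstack([np.hstack([crop(a,(204,181,244,221),300),crop(b,(234,170,274,210),300)]),np.hstack([crop(a,(323,227,363,267),300),crop(b,(207,290,247,330),300)])])
cv2.imwrite("pics/c3.png",g)
E
```

```text
[ 470.93287974 -151.83427008  198.90960601] [-0.34  0.26  1.93  0.    0.94 -1.53]
```

View pics/c3.png

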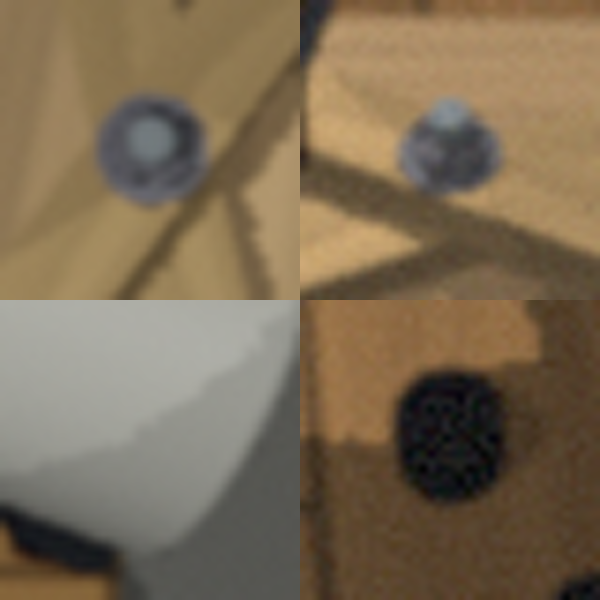

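The pin's head now sits on the collar in both views (top about (223.7,199.5), side about (253.5,184)). The side view shows the cap centred at about (226.6,307.8); the arm hides it from above.

```bash
python3 - <<'E'
from m import *
b=shot("side");a=shot("top")
print(onz(b,226.6,307.8,14), proj(b,(444,-326,14)))
o,_=ray(a,0,0)
for z in(12,16,20): print(z,onz(a,342.6,246.8,z).round(1))
for p in [(444,-326,28),(444,-326,0)]: print(proj(b,p))
for n,d,u,v,z in(("T",a,223.7,199.5,80),("S",b,253.5,182.7,80)): print(n,onz(d,u,v,z).round(1))
E
```

```text
[ 443.66408763 -329.6827438    14.        ] (np.float64(226.58753237233276), np.float64(306.38183239433675))
12 [ 444.  -327.7   12. ]
16 [ 443.9 -326.5   16. ]
20 [ 443.9 -325.3   20. ]
(np.float64(226.2561269530037), np.float64(303.60827490707385))
(np.float64(226.9124925718756), np.float64(309.10144934064135))
T [553.7  -0.7  80. ]
S [556.1   3.9  80. ]
```

Request:
{"name": "servo_tool", "arguments": {"increments": [[-0.6,-4,-2,0,0,0,0.4],[-1.2,-8,-4,0,0,0,0.4],[-1.8,-12,-7,0,0,0,0.4],[-2.5,-16,-10,0,0,0,0.4],[-2.7,-17.5,-12,0,0,0,0.4],[-2.7,-17.5,-13.5,0,0,0,0.4],[-2.7,-17.5,-13.5,0,0,0,0.4],[-2.7,-17.5,-13.5,0,0,0,0.4]]}}

```text
t: 7.48
ee_pos: [443.8, -325.2, 62.6]
orientation: [-0.59, -3.083, -0.002]
ft_force: [0.2, -0.2, 1.6]
width: 61.1
grasp_force: 0.0
```

```bash
python3 -c "
from h import *
for i in range(3): print(ctrl.get_obs()['ee_pos'].round(1)); shot('side')"
```

```text
[ 443.8 -325.2   62.6]
[ 444.6 -325.3   63.8]
[ 445.  -325.5   64.6]
```

Request:
{"name": "servo_tool", "arguments": {"increments": [[-0.05,-0.1,-2.5,0,0,0,0.4],[-0.05,-0.1,-4.5,0,0,0,0.4],[-0.05,-0.1,-5.7,0,0,0,0.4],[-0.05,-0.1,-5.7,0,0,0,0.4],[-0.05,-0.1,-5.7,0,0,0,0.4],[-0.05,-0.1,-5.7,0,0,0,-1],[-0.05,-0.1,-5.7,0,0,0,-1],[-0.05,-0.1,-5.7,0,0,0,-1],[-0.05,-0.1,-5.7,0,0,0,-1],[-0.05,-0.1,-5.7,0,0,0,-1],[-0.05,-0.1,-5.7,0,0,0,-1],[-0.05,-0.1,-5.7,0,0,0,-1]]}}

```text
t: 8.63
ee_pos: [443.8, -327.8, 7.3]
orientation: [0.591, 3.085, -0.001]
ft_force: [-0.5, 1.4, 6.5]
width: 35.2
grasp_force: 30.0
```

```bash
python3 -c "
from h import *
for i in range(4): o=ctrl.get_obs();print(o['ee_pos'].round(1),o['ft_force'].round(1),o['width']); shot('side')"
```

```text
[ 443.8 -327.8    7.3] [-0.5  1.4  6.5] 35.181887683268044
[ 443.8 -327.8    7.3] [0.5 0.8 5.8] 35.092533422626644
[ 443.7 -327.7    7.3] [-0.2  1.4  5.6] 35.410697472950446
[ 443.7 -327.8    7.3] [-0.5  1.8  6.1] 35.15244263690556
```

Request:
{"name": "servo_tool", "arguments": {"increments": [[0,0,3,0,0,0,-1],[0,0,6,0,0,0,-1],[0,0,9,0,0,0,-1],[0.5,2,12,0,0,0,-1],[1.8,5,13,0,0,0,-1],[3,8.5,13,0,0,0,-1],[4.2,12,13,0,0,0,-1],[5.4,15.5,13,0,0,0,-1],[6.6,19,13,0,0,0,-1],[7.8,22.5,13,0,0,0,-1],[9,26,13,0,0,0,-1],[10.2,29.5,13,0,0,0,-1],[11.2,32.6,13,0,0,0,-1],[11.2,32.6,13,0,0,0,-1],[11.2,32.6,13,0,0,0,-1],[11.2,32.6,13,0,0,0,-1]]}}

```text
t: 10.17
ee_pos: [554.9, -1.8, 136.5]
orientation: [-0.59, -3.085, 0.001]
ft_force: [0.6, -0.2, 0.1]
width: 35.3
grasp_force: 30.0
```

```bash
python3 - <<'E'
from m import *
b=shot("side")
for i in range(3): o=ctrl.get_obs();print(o['ee_pos'].round(1),o['width']); b=shot("side")
def crop(d,B,s): return cv2.resize(d["image"][B[1]:B[3],B[0]:B[2],::-1],(s,s),interpolation=cv2.INTER_CUBIC)
cv2.imwrite("pics/c4.png",crop(b,(224,145,284,205),600))
p=o['ee_pos']
for q in [(p[0],p[1],p[2]-7),(p[0],p[1],p[2]+7),(555,-.5,60),(555,-.5,80)]: print(np.round(proj(b,q),1))
E
```

```text
[554.8  -2.3 136.5] 35.13355522006958
[554.8  -2.6 136.5] 35.29520320159416
[554.9  -2.8 136.6] 35.19728906007191
[253.2 172.1]
[253.1 168.5]
[253.4 188.7]
[253.3 183.9]
```

View pics/c4.png

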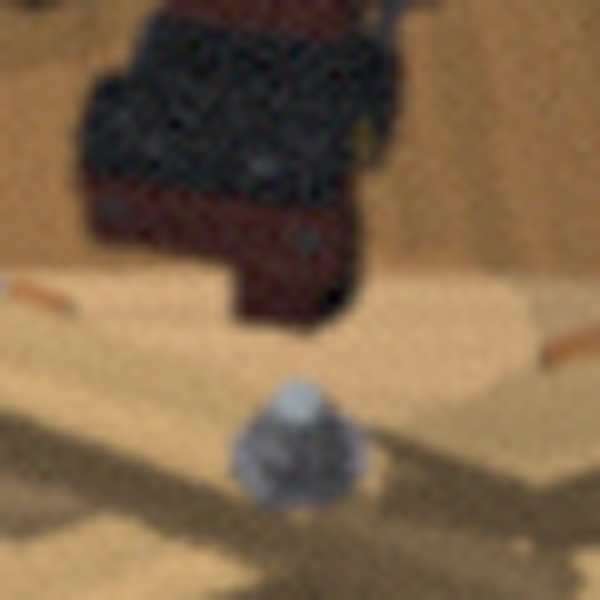

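The side crop shows the cap held by the finger, its right edge at about px 259.3. Its centre is therefore about 253.1, against the flange centre at 253.5, so I shift slightly in +x and +y.

Request:
{"name": "servo_tool", "arguments": {"increments": [[0.07,0.13,0,0,0,0,-1],[0.07,0.13,-2,0,0,0,-1],[0.07,0.13,-4,0,0,0,-1],[0.07,0.13,-4.6,0,0,0,-1],[0.07,0.13,-5,0,0,0,-1],[0.07,0.13,-5.4,0,0,0,-1],[0.07,0.13,-5.8,0,0,0,-1],[0.07,0.13,-5.8,0,0,0,-1],[0.07,0.13,-5.8,0,0,0,-1]]}}

```text
t: 11.12
ee_pos: [556.4, -0.2, 79.1]
orientation: [0.591, 3.085, 0.0]
ft_force: [-0.4, -0.0, -1.0]
width: 34.9
grasp_force: 30.0
```

Request:
{"name": "servo_tool", "arguments": {"increments": [[0,0,-0.2,0,0,0,-1],[0,0,-0.4,0,0,0,-1],[0,0,-0.6,0,0,0,-1],[0,0,-0.6,0,0,0,-1]]}}

```text
t: 11.45
ee_pos: [556.2, -0.2, 73.1]
orientation: [0.591, 3.085, 0.0]
ft_force: [-1.9, 0.5, 8.8]
width: 35.0
grasp_force: 30.0
```

Request:
{"name": "servo_tool", "arguments": {"increments": [[-0.03,0,-0.15,0,0,0,-1],[-0.03,0,-0.3,0,0,0,-1],[-0.03,0,-0.45,0,0,0,-1],[-0.03,0,-0.45,0,0,0,-1]]}}

```text
t: 11.78
ee_pos: [555.3, -0.0, 67.4]
orientation: [-0.591, -3.085, -0.0]
ft_force: [1.9, 1.3, -12.9]
width: 35.3
grasp_force: 30.0
```

Request:
{"name": "servo_tool", "arguments": {"increments": [[0,0,-0.1,0,0,0,-1],[0,0,-0.2,0,0,0,-1],[0,0,-0.3,0,0,0,-1],[0,0,-0.3,0,0,0,-1],[0,0,-0.3,0,0,0,-1]]}}

```text
t: 12.2
ee_pos: [555.9, -0.2, 65.4]
orientation: [0.591, 3.085, 0.0]
ft_force: [-0.7, 0.8, -0.9]
width: 35.0
grasp_force: 30.0
```

Request:
{"name": "servo_tool", "arguments": {"increments": [[0,0,-0.1,0,0,0,-1],[0,0,-0.2,0,0,0,-1],[0,0,-0.2,0,0,0,-1]]}}

```text
t: 12.45
ee_pos: [555.9, -0.2, 65.2]
orientation: [0.591, 3.085, 0.0]
ft_force: [-8.2, 1.5, 20.6]
width: 35.3
grasp_force: 30.0
```

Request:
{"name": "servo_tool", "arguments": {"increments": [[-0.05,0,-0.02,0,0,0,-1],[-0.05,0,-0.02,0,0,0,-1],[-0.05,0,-0.02,0,0,0,-1],[-0.05,0,-0.02,0,0,0,-1],[-0.05,0,-0.02,0,0,0,-1],[-0.05,0,-0.02,0,0,0,-1],[-0.05,0,-0.02,0,0,0,-1],[-0.05,0,-0.02,0,0,0,-1],[-0.05,0,-0.02,0,0,0,-1],[-0.05,0,-0.02,0,0,0,-1],[-0.05,0,-0.02,0,0,0,-1],[-0.05,0,-0.02,0,0,0,-1]]}}

```text
t: 13.45
ee_pos: [555.9, -0.2, 65.2]
orientation: [0.591, 3.084, 0.0]
ft_force: [-6.4, 0.4, 20.2]
width: 35.2
grasp_force: 30.0
```

```bash
python3 - <<'E'
from m import *
for i in range(3): o=ctrl.get_obs();print(o['ee_pos'].round(2),o['ft_force'].round(1),o['orientation'].round(3),o['width']); b=shot("side")
def crop(d,B,s): return cv2.resize(d["image"][B[1]:B[3],B[0]:B[2],::-1],(s,s),interpolation=cv2.INTER_CUBIC)
cv2.imwrite("pics/c5.png",crop(b,(224,145,284,205),600))
E
```

```text
[ 5.5594e+02 -2.2000e-01  6.5230e+01] [-6.4  0.4 20.2] [0.591 3.084 0.   ] 35.218210092830276
[ 5.5593e+02 -2.3000e-01  6.5220e+01] [-6.5  1.3 21.6] [0.591 3.084 0.   ] 35.36584661896523
[ 5.5595e+02 -2.3000e-01  6.5240e+01] [-7.2  1.3 20.2] [0.591 3.084 0.   ] 35.31660831032971
```

View pics/c5.png

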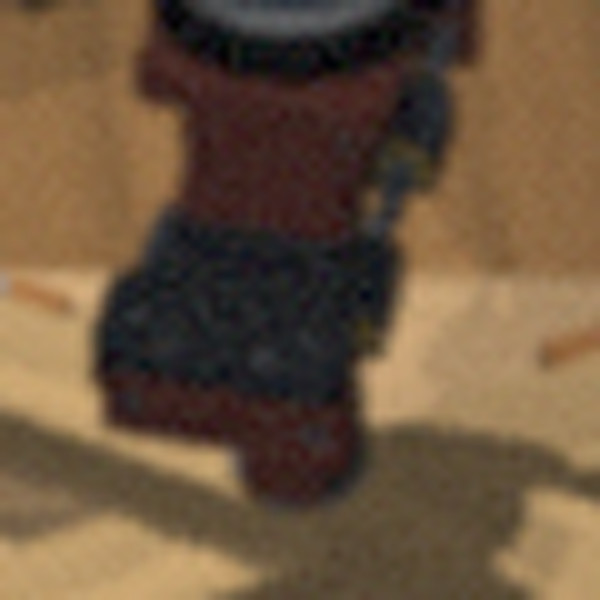

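The side crop shows the finger and cap down over the collar, with the finger's lower end at about (300,505) in the crop, where the flange edge was. The push holds steady at 20 N and the height agrees with a flush rim.

```bash
python3 -c "
from workcell import ctrl
print(ctrl.close_job())"
```

```text
the job is handed in; nothing more can be done
None
```

The pin is in with its head on the collar, and the cap snapped over the tabs and was still gripped and pressed down with a steady 20 N or so when I handed the job in at about 14 s. I judged the flush rim from the tool height, since the finger hid the rim from the camera, and handing in returned no verdict.

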